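# Fetch the strap pattern from under the stock in the tray

## Task

The aluminium strap pattern lies at the bottom of the yellow tray under the red tin, the green-capped jar and the blue rivet box. First stand all three upright, together, on the grey mat; then lay the pattern flat inside the dark outline on the wooden cutting block, lengthwise, either end first. Finally put the three back in the tray, each standing upright wholly on the pad of its own colour (tin on red, jar on green, rivet box on blue), without ever knocking one over.

Things in the scene. Friction and masses are not known exactly. Their poses are not given: they have to be found in the camera images.
- tin: round wax tin, red, with a steel band and a white disc on its lid, 50 mm diameter, 40 mm tall, 0.12 kg or so. It starts standing on the pattern in the tray, in any order in a row about 75 mm apart, its foot 17 mm above the bench. Origin: centre of its underside, z up
- jar: round glass jar of brass eyelets with a green cap, 47 mm diameter, 60 mm tall, straight-sided, 0.13 kg or so. It starts standing on the pattern in the tray, in any order in a row about 75 mm apart, its foot 17 mm above the bench. Origin: centre of its underside, z up
- rivet_box: closed blue box with a dark band and a small brass square on its top, 46 x 46 mm, 45 mm tall, 0.15 kg or so. It starts standing on the pattern in the tray, in any order in a row about 75 mm apart, its foot 17 mm above the bench, its sides roughly square to the tray. Origin: centre of its underside, x and y square to its sides, z up
- pattern: flat aluminium strap pattern: a bar with half-round ends, 230 mm long (x), 56 mm wide (y), 10 mm thick, symmetric end for end, 0.33 kg or so, with four dark dots on top. It starts lying flat lengthwise in the tray across the three pads, 7 mm above the bench. Origin: centre of its underside
- pad_red: thin red felt-like pad, fixed flat on the tray floor, 84 (tray lengthwise) x 150 (across) x 2 mm, partly hidden under the pattern at the start; its middle lies under the pattern; the three pads lie in a row 90 mm apart along the tray, in any order. Origin: centre of its underside, 5 mm above the bench; x along the tray, y across it, z up
- pad_green: thin green felt-like pad, fixed flat on the tray floor, 84 (tray lengthwise) x 150 (across) x 2 mm, partly hidden under the pattern at the start; its middle lies under the pattern; the three pads lie in a row 90 mm apart along the tray, in any order. Origin: centre of its underside, 5 mm above the bench; x along the tray, y across it, z up
- pad_blue: thin blue felt-like pad, fixed flat on the tray floor, 84 (tray lengthwise) x 150 (across) x 2 mm, partly hidden under the pattern at the start; its middle lies under the pattern; the three pads lie in a row 90 mm apart along the tray, in any order. Origin: centre of its underside, 5 mm above the bench; x along the tray, y across it, z up
- tray: yellow open tray, fixed, 290 (x) x 170 (y) x 35 mm tall, walls and floor 5 mm thick (inside 280 x 160 mm). Origin: centre of its underside on the bench; x along its length, z up
- mat: grey mat, fixed flat on the bench left or right of the tray, 280 (x) x 130 (y) x 3 mm: the side area. Origin: centre of its underside on the bench, x along its length
- block: pale wooden block, fixed, on the other side of the tray, 335 (x) x 120 (y) x 25 mm tall, with a flat dark inlaid outline on top, 250 x 74 mm with half-round ends, along x. Origin: on the bench under the middle of the outline; x runs towards a small steel toggle clamp (not used) beyond the outline, x = 135 to 195 mm, up to 75 mm above the bench, its red handle reaching y = 60 mm
Not all that is in view belongs to the job. What is meant by the rivet_box is not orange, and is the smaller of those in its own colour.

How it is judged:
On the way, in this order (a step that is already met when the one before it is completed fails the run):
1. the tin, the jar and the rivet box all stand upright on the grey mat at the same time (x of tin in the frame of mat between -0.125 and 0.125 m and y of tin in the frame of mat between -0.055 and 0.055 m and z of tin in the frame of mat between -0.002 and 0.01 m and angle between each of tin, jar, rivet_box's own z axis and vertical below 0.15 rad and linear speed of each of tin, jar, rivet_box below 0.03 m/s and x of jar in the frame of mat between -0.125 and 0.125 m and y of jar in the frame of mat between -0.055 and 0.055 m and z of jar in the frame of mat between -0.002 and 0.01 m and x of rivet_box in the frame of mat between -0.125 and 0.125 m and y of rivet_box in the frame of mat between -0.055 and 0.055 m and z of rivet_box in the frame of mat between -0.002 and 0.01 m), for 0.2 s.
2. the pattern lies flat inside the outline on the cutting block (x of pattern in the frame of block between -0.016 and 0.016 m and y of pattern in the frame of block between -0.013 and 0.013 m and z of pattern in the frame of block between 0.02 and 0.031 m and angle between the x axis of pattern and the x axis of block, either way round below 0.13 rad and angle between pattern's own z axis and vertical below 0.15 rad and linear speed of pattern below 0.03 m/s), for 0.2 s.
At the end, for the whole second after the job is handed in: Pattern flat on the block, middle within 16 mm along and 13 mm across of the outline's, in line within 0.13 rad (either end first); tin, jar, rivet box upright within 0.15 rad on the red, green, blue pad, within 23 mm (along tray) and 56 mm (across) of its middle; all at rest (all of step 2 and x of tin in the frame of pad_red between -0.023 and 0.023 m and y of tin in the frame of pad_red between -0.056 and 0.056 m and z of tin in the frame of pad_red between -0.002 and 0.008 m and angle between each of tin, jar, rivet_box's own z axis and vertical below 0.15 rad and linear speed of each of tin, jar, rivet_box below 0.03 m/s and x of jar in the frame of pad_green between -0.023 and 0.023 m and y of jar in the frame of pad_green between -0.056 and 0.056 m and z of jar in the frame of pad_green between -0.002 and 0.008 m and x of rivet_box in the frame of pad_blue between -0.023 and 0.023 m and y of rivet_box in the frame of pad_blue between -0.056 and 0.056 m and z of rivet_box in the frame of pad_blue between -0.002 and 0.008 m); the robot touches nothing.
It fails at once if the tin, the jar or the rivet box is knocked over (angle between any of tin, jar, rivet_box's own z axis and vertical above 0.8 rad).
It also fails if it takes over 134 s, if anything falls off the work surface, if the arm or the gripper's body presses on something with over 40 N, if the wrist force passes 120 N, or if a joint passes its speed limit or range.

## Robot

A 7-joint arm with a two-finger parallel gripper is mounted at the origin on the work surface. World frame = base frame: x ahead of the robot, y to its left, z up, the work surface at z = 0. Lengths are in m, angles in rad, forces in N, time in s.
With the tool pointing down it reaches from about 0.4 to 0.875 m from the base axis. Payload 19.3 kg.
Tool frame: the origin (TCP) lies on the centre line of the jaws, within the pads' length; the fingertips stand 25 mm ahead of it and the grasp point (between the pads) lies 6 mm ahead of it; z points along the fingers, y is the line along which they close (so a half turn about z gives the same grasp; the last joint's range is limited). The gripper opens to 85 mm and grips with 20 to 120 N. Pads are 22 mm wide; open, the fingers measure 114 mm over their backs; the gripper's body (76 mm by 85 mm) begins 54 mm behind the grasp point. The pads swing forward as they close: fully open they stand 13 mm farther back than shut.
Start: joints at [1.122, 0.521, -0.036, 1.599, 0.021, 1.021, -0.113], TCP at [0.231, -0.581, 0.256] pointing down, gripper open.
Joint ranges: [-2.91, 2.91], [-0.3, 2.13], [-1.5, 1.42], [0.17, 2.43], [-1.26, 4.41], [0.16, 1.93], [-2.52, 2.52]. Speed limits (rad/s): [1.89, 1.89, 2.39, 2.39, 3.01, 3.01, 3.01].

## Interface

Orientations are given as a unit quaternion [w, x, y, z].
In Python, from cell import env gives the robot as it stands. The module is installed in compiled form; this text tells all that it offers.
- The arm moves only by the shell command python3 -m jog 'ROWS' [FORCE]. ROWS is JSON, a list that holds one entry, the list of rows, each a list of 7 numbers: the shift along the world's x, y, z in mm, then the turn, a rotation vector about the world's x, y, z in rad, then the finger opening in mm, from 0 to 85.4. In form: [[[dx, dy, dz, rx, ry, rz, jaw], ...]]. A call has 1 to 20 rows; each row is the pose to reach, as a shift and turn from the pose commanded when the call began; what a row does not reach only later rows make up. A row lasts 1/12 s, in which the tool goes at most 41.7 mm and 7.16 degrees, less where a joint would pass 70% of its speed; a pose out of reach is approached as far as the arm can. A call with a gripper value outside its range is refused whole. The fingers move at their own pace and stop on an object; FORCE is the grip in N (left out, the last holds). Time passes only in rows, so rows that repeat a pose let the fingers close. It gives the time, the measured TCP pose, the force, the opening and the grip force at its end, in the units of the state.
- env.observe(): the state, without advancing time (a new reading comes with each control period).
- env.grab_frame(name): name is "scene" or "side" or "wrist"; returns the picture (480x640x3 uint8, blue, green, red); there is no depth.
- env.camera_info(name): a dict with "K" (3x3 intrinsics, pixels), "position" and "orientation" of the camera in the world. Camera axes: x right, y down, z forward; pixel columns grow to the right and rows downward; lengths in m; the calibration is good to about 2 mm. A picture is of the moment at which its call begins: read the wrist's pose just before it. camera_info takes no time and is no camera call; for the wrist camera it gives the pose at the moment of the call.
- env.sign_off(): hands the job in; it is judged then, once.
Trained networks look in the newest picture that a camera, given by its name, has taken for a name from the list of things; names that differ only in an ending like _2 or _b are one class to them, and where a whole thing is asked for, a point or a joint stands for the part that bears it (a point fixed in the world has none). Each returns a list of dicts, best first, with "score" (0 to 1); they miss things now and then, are a little off and sometimes report something else, mostly with a low value. They report only what shows in the picture. A call takes as long as a camera call. They do not tell look-alikes from the thing itself.
- env.masks_of(camera, thing): "pixels" (480x640 bool, what is visible of it) and "box" ([left, top, right, bottom] in pixels, round what is visible of it).
- env.mark_of(camera, thing): "position" ([row, column] in pixels: a listed point, or the origin of a listed thing).
The state is a dict: "clock": time; "qpos": joint angles; "qvel": joint speeds; "joint_efforts": joint torques, N m; "eef_pos": TCP position; "orientation": TCP orientation; "contact_force": force on the tool from outside, world axes, zero at the start; "wrist_torque": the same for the moment, N m; "opening": finger opening in m; "grip_force": force on a finger pad.
Only numpy, scipy, OpenCV 4.12 (cv2) and the standard library are available. Lean on these libraries where they do the work, as an engineer would, in place of code of your own. Each camera call takes 0.05 s, during which the arm holds its last target. There are 200 camera calls.

## Working session

There is one attempt and no reset: what is moved stays moved. The work goes in short steps, Python scripts to look and compute and a shell command to move; the robot and the scene stay as the last step left them, time stands still between calls to the robot, and variables do not carry over. Pictures are saved under pics/ and viewed, at most 14 in all, crops included, and the job is handed in when it is done.

```bash
mkdir -p pics
python3 - <<'E'
from cell import env
import cv2,numpy as np
s=env.observe();print(s['clock'],s['eef_pos'],s['orientation'],s['opening'])
for n in ['scene','side']:
    cv2.imwrite(f'pics/{n}0.png',env.grab_frame(n))
    c=env.camera_info(n);print(n,np.round(c['position'],3),np.round(c['orientation'],3),np.round(c['K'],1).tolist())
    for t in ['tin','jar','rivet_box','pattern','pad_red','pad_green','pad_blue','tray','mat','block']:
        m=env.mark_of(n,t); print(t,[(round(d['score'],2),np.round(d['position']).tolist()) for d in m[:3]])
E
```

```text
0.0 [ 0.23097029 -0.58040475  0.2557178 ] [-5.85671097e-04  9.82121203e-01  1.88248707e-01 -1.53259379e-04] 0.08535258206735129
scene [1.243 0.122 0.606] [-0.275  0.577  0.687 -0.345] [[448.0, 0.0, 315.1], [0.0, 448.0, 239.2], [0.0, 0.0, 1.0]]
tin []
jar [(0.57, [279.0, 327.0])]
rivet_box [(0.85, [280.0, 242.0]), (0.77, [266.0, 406.0]), (0.68, [256.0, 336.0])]
pattern [(0.65, [255.0, 335.0])]
pad_red [(0.9, [260.0, 333.0])]
pad_green [(0.76, [291.0, 325.0])]
pad_blue [(0.93, [232.0, 338.0]), (0.5, [290.0, 323.0])]
tray []
mat [(0.59, [267.0, 484.0])]
block [(0.94, [245.0, 178.0])]
side [0.169 0.507 0.71 ] [ 0.128 -0.286  0.878 -0.363] [[436.1, 0.0, 325.6], [0.0, 436.1, 240.3], [0.0, 0.0, 1.0]]
tin [(0.93, [284.0, 354.0])]
jar [(0.88, [253.0, 300.0])]
rivet_box [(0.72, [326.0, 287.0]), (0.66, [267.0, 327.0]), (0.61, [215.0, 347.0])]
pattern [(0.88, [272.0, 330.0]), (0.57, [285.0, 355.0])]
pad_red [(0.94, [272.0, 333.0])]
pad_green [(0.64, [254.0, 301.0])]
pad_blue [(0.69, [292.0, 366.0])]
tray []
mat []
block [(0.77, [192.0, 408.0])]
```

View pics/scene0.png

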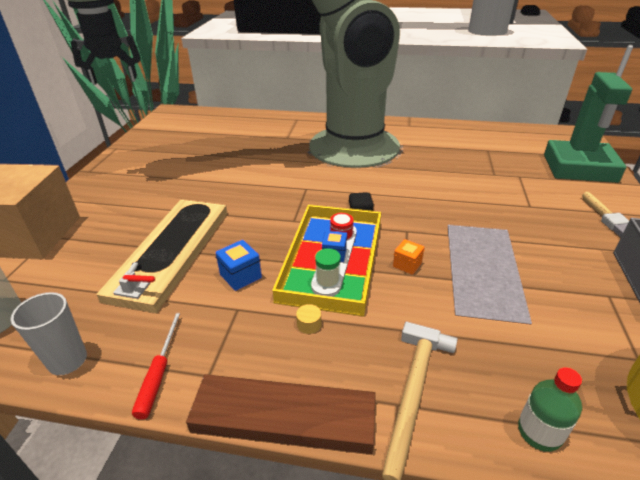

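View pics/side0.png

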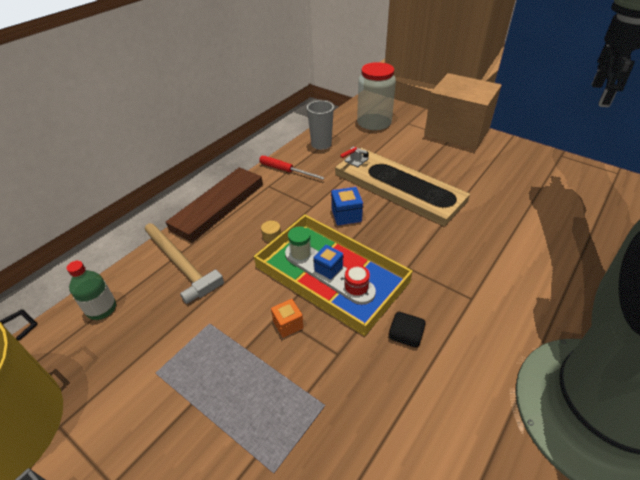

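```bash
cat > h.py <<'E'
from cell import env
import cv2,numpy as np
from scipy.spatial.transform import Rotation as R
def cam(n):
    c=env.camera_info(n);q=np.array(c['orientation']);return np.array(c['K']),np.array(c['position']),R.from_quat(q[[1,2,3,0]])
def bp(C,uv,z):
    K,p,r=C;uv=np.atleast_2d(uv).astype(float)
    d=r.apply(np.c_[(uv[:,0]-K[0,2])/K[0,0],(uv[:,1]-K[1,2])/K[1,1],np.ones(len(uv))])
    return p+d*((z-p[2])/d[:,2])[:,None]
def pj(C,P):
    K,p,r=C;v=r.inv().apply(np.atleast_2d(P)-p);return (v[:,:2]/v[:,2:])@np.diag([K[0,0],K[1,1]])+K[:2,2]
def rect(C,m,z):
    m=m.astype(np.uint8);ct=max(cv2.findContours(m,0,1)[0],key=cv2.contourArea)[:,0]
    P=bp(C,ct,z)[:,:2]*1000;(c,wh,a)=cv2.minAreaRect(P.astype(np.float32))
    if wh[0]<wh[1]: a+=90;wh=wh[::-1]
    return np.round(c,1),np.round(wh,1),round((a+90)%180-90,1)
E
python3 - <<'E'
from h import *
for n in ['scene','side']:
    im=cv2.imread(f'pics/{n}0.png');C=cam(n);hs=cv2.cvtColor(im,cv2.COLOR_BGR2HSV)
    env.grab_frame(n)
    for t,z in [('mat',.003),('block',.025),('pattern',.017),('tin',.057),('rivet_box',.062),('jar',.077),('pad_red',.007)]:
        for m in env.masks_of(n,t)[:3]:
            print(n,t,round(m['score'],2),np.round(m['box']),*rect(C,m['pixels'],z))
    u0,v0,u1,v1=(130,195,230,300) if n=='scene' else (360,155,465,215)
    d=np.zeros(im.shape[:2],bool);d[v0:v1,u0:u1]=(hs[v0:v1,u0:u1,2]<70);print('outline',*rect(C,d,.025))
im=cv2.imread('pics/scene0.png')[190:330,210:430]
cv2.imwrite('pics/crop0.png',cv2.resize(im,(786,500)))
E
```

```text
scene mat 0.74 [448. 225. 535. 323.] [514.6 321.1] [284.8 131.3] 0.2
scene block 0.75 [ 96. 202. 231. 312.] [ 579.4 -321.8] [353.1 139.4] -3.4
scene pattern 0.84 [314. 225. 358. 300.] [549.2  22. ] [220.2  58.1] -3.7
scene tin 0.87 [330. 210. 356. 243.] [490.5  26.5] [92.  48.8] 6.7
scene rivet_box 0.74 [324. 235. 349. 262.] [566.6  22.5] [90.6 46.9] 7.4
scene rivet_box 0.71 [216. 241. 259. 290.] [ 647.1 -144.1] [121.4  85.9] 48.0
scene rivet_box 0.64 [392. 244. 426. 276.] [575.7 164.6] [89.3 56.3] -19.7
scene jar 0.89 [312. 250. 340. 288.] [648.7  23.1] [105.1  46. ] 9.1
scene jar 0.54 [ 97. 203. 230. 315.] [ 639.2 -282.2] [321.5 126.3] -3.4
outline [ 537.5 -329.6] [244.   67.9] -3.3
side mat 0.68 [154. 325. 323. 473.] [512.1 321.2] [279.7 129.9] 0.1
side block 0.79 [336. 147. 469. 223.] [ 574.9 -318.6] [370.  150.1] -2.9
side pattern 0.69 [283. 244. 377. 303.] [535.8  24.9] [232.4  62.8] -3.3
side tin 0.92 [344. 266. 369. 294.] [455.5  37.9] [78.6 49.4] -55.2
side rivet_box 0.98 [312. 245. 342. 275.] [527.4  34.3] [75.3 66.8] -87.6
side rivet_box 0.79 [329. 188. 363. 227.] [ 596.1 -131.7] [126.2  72.9] -43.5
side rivet_box 0.74 [285. 249. 374. 302.] [510.   56.8] [213.2  58.1] -4.0
side jar 0.93 [289. 224. 310. 258.] [597.5  38.7] [97.  45.3] -50.0
side jar 0.53 [286. 249. 375. 303.] [502.5  67.5] [211.6  57.1] -3.3
side jar 0.34 [344. 262. 370. 296.] [447.4  51.3] [73.8 47.8] -55.2
side pad_red 0.72 [298. 245. 368. 302.] [535.7  64.6] [85.3 29.8] -3.1
side pad_red 0.24 [282. 246. 375. 305.] [539.3  17.7] [235.1  65.3] -3.2
side pad_red 0.23 [256. 216. 412. 332.] [543.6   4.7] [313.8 197.7] -1.4
outline [ 535.3 -329.7] [242.2  66.8] -3.2
```

View pics/crop0.png

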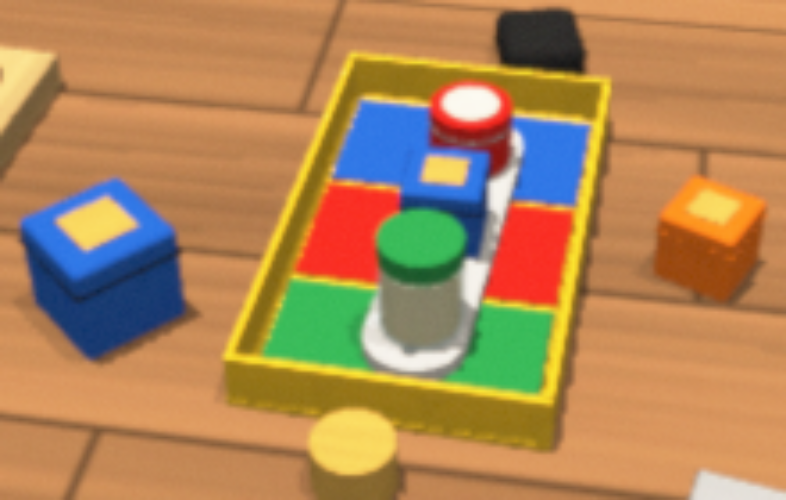

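```bash
python3 -m jog '[[[150,300,80,0,0,-0.2,85],[304,600,80,0,0,-0.436,85],[304,600,80,0,0,-0.436,85],[304,600,80,0,0,-0.436,85],[304,600,80,0,0,-0.436,85],[304,600,80,0,0,-0.436,85],[304,600,80,0,0,-0.436,85],[304,600,80,0,0,-0.436,85],[304,600,80,0,0,-0.436,85],[304,600,80,0,0,-0.436,85],[304,600,80,0,0,-0.436,85],[304,600,80,0,0,-0.436,85],[304,600,80,0,0,-0.436,85],[304,600,80,0,0,-0.436,85],[304,600,80,0,0,-0.436,85],[304,600,80,0,0,-0.436,85],[304,600,80,0,0,-0.436,85],[304,600,80,0,0,-0.436,85],[304,600,80,0,0,-0.436,85],[304,600,80,0,0,-0.436,85]]]' 60
python3 - <<'E'
from h import *
C=cam('wrist');print(np.round(C[1],3),C[2].as_matrix().round(2).tolist());im=env.grab_frame('wrist');cv2.imwrite('pics/w1.png',im);print(env.observe()['eef_pos'])
E
```

```text
clock: 3.57
eef_pos: [0.5348, 0.0183, 0.3361]
orientation: [0.0, 1.0, -0.029, -0.0]
contact_force: [-0.3, 0.5, -0.3]
opening: 0.085
grip_force: 0.0
[0.601 0.014 0.453] [[-0.06, -0.96, -0.26], [-1.0, 0.06, 0.02], [0.0, 0.26, -0.96]]
[0.53475763 0.01802421 0.33623805]
```

View pics/w1.png

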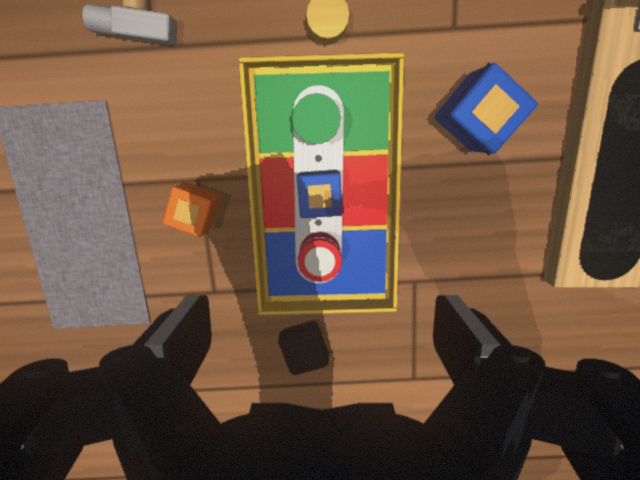

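Run:
```python
from h import *
C=cam('wrist');im=cv2.imread('pics/w1.png');hs=cv2.cvtColor(im,cv2.COLOR_BGR2HSV);H,S,V=cv2.split(hs)
def box(m,u0,v0,u1,v1):
    o=np.zeros_like(m);o[v0:v1,u0:u1]=m[v0:v1,u0:u1];return o
g=(H>45)&(H<85)&(S>100);r=((H<8)|(H>172))&(S>150);b=(H>100)&(H<125)&(S>120);y=(H>15)&(H<32)&(S>120)
print('cap',*rect(C,box(g&~box(g,0,0,0,0),288,92,346,148),.077))
print('disc',*rect(C,box((S<60)&(V>150),300,238,342,278),.057))
print('brass',*rect(C,box((H>12)&(H<30)&(S>60)&(V>120),302,178,338,208),.062))
bx=box(b,297,166,345,220);print('boxtop',*rect(C,bx,.062))
for n,m in [('g',box(g,245,60,395,156)),('r',box(r,255,150,395,230)),('b',box(b,258,228,395,300))]: 
    P=bp(C,np.argwhere(m)[:,::-1],.007)[:,:2]*1000;print(n,np.percentile(P,[1,99],axis=0).round(1))
    print(*rect(C,cv2.morphologyEx(m.astype(np.uint8),cv2.MORPH_CLOSE,np.ones((61,61))),.007))
for n,q in [('tray',[(241,58),(403,55),(396,312),(259,314)])]: print(bp(C,q,.035).round(4)[:,:2].tolist())
p=(S<60)&(V>110);p=box(p,288,80,350,285);
print('pat edges', [(v,(np.where(p[v])[0].min(),np.where(p[v])[0].max())) for v in (150,160,225,232)])
e=[(np.where(p[v])[0].min(),v) for v in (150,160,225,232)]+[(np.where(p[v])[0].max()+1,v) for v in (150,160,225,232)]
print(bp(C,e,.017)[:,:2].round(4).tolist(),bp(C,[(318,86),(318,158),(318,222)],.017)[:,:2].round(4).tolist())
```

```text
cap [614.3  20.9] [50.5 48.9] -4.8
disc [466.1  18. ] [33.  19.4] 6.5
brass [539.4  20.4] [24.2 23. ] -3.1
boxtop [540.2  19.6] [44.  43.2] 0.4
g [[584.  -61.2]
 [666.2  85. ]]
[624.8  12.1] [149.3  83.2] 88.2
r [[493.2 -58.8]
 [576.4  88.4]]
[534.8  14.9] [149.   83.1] 88.1
b [[403.9 -55.3]
 [485.7  90.5]]
[445.1  17.7] [148.   82.4] 88.3
[[0.6811, 0.0917], [0.6742, -0.0735], [0.3869, -0.0644], [0.3942, 0.103]]
pat edges [(150, (np.int64(293), np.int64(343))), (160, (np.int64(294), np.int64(342))), (225, (np.int64(295), np.int64(341))), (232, (np.int64(295), np.int64(341)))]
[[0.5861, 0.0473], [0.5749, 0.0471], [0.4989, 0.0519], [0.4903, 0.0525], [0.5827, -0.0104], [0.5716, -0.0087], [0.4956, -0.0042], [0.487, -0.0038]] [[0.652, 0.0149], [0.5755, 0.0196], [0.501, 0.0242]]
```

```bash
python3 -m jog '[[[80,3,-100,0,0,0,85],[80,3,-130,0,0,0,85],[80,3,-160,0,0,0,85],[80,3,-190,0,0,0,85],[80,3,-220,0,0,0,85],[80,3,-245,0,0,0,85],[80,3,-260,0,0,0,85],[80,3,-275,0,0,0,85],[80,3,-280,0,0,0,85],[80,3,-280,0,0,0,85],[80,3,-280,0,0,0,85],[80,3,-280,0,0,0,35],[80,3,-280,0,0,0,35],[80,3,-280,0,0,0,35],[80,3,-280,0,0,0,35],[80,3,-280,0,0,0,35],[80,3,-280,0,0,0,35],[80,3,-280,0,0,0,35],[80,3,-280,0,0,0,35],[80,3,-280,0,0,0,35]]]' 40
```

```text
clock: 5.28
eef_pos: [0.6156, 0.0221, 0.0575]
orientation: [0.0, 1.0, -0.029, 0.001]
contact_force: [-2.9, -1.0, 10.8]
opening: 0.0464
grip_force: 39.4
```

```bash
python3 -m jog '[[[0,0,15,0,0,0,35],[0,0,45,0,0,0,35],[0,0,80,0,0,0,35],[-3,25,95,0,0,0,35],[-6,60,95,0,0,0,35],[-8,95,95,0,0,0,35],[-10,130,95,0,0,0,35],[-12,165,95,0,0,0,35],[-14,200,95,0,0,0,35],[-16,235,95,0,0,0,35],[-18,265,95,0,0,0,35],[-20,285,90,0,0,0,35],[-20,296,70,0,0,0,35],[-20,299,45,0,0,0,35],[-20,299,20,0,0,0,35],[-20,299,0,0,0,0,35],[-20,299,-8,0,0,0,35],[-20,299,-12,0,0,0,35],[-20,299,-13,0,0,0,35],[-20,299,-13,0,0,0,35]]]'
```

```text
clock: 6.95
eef_pos: [0.5956, 0.3215, 0.0444]
orientation: [-0.0, 1.0, -0.029, 0.001]
contact_force: [0.4, 0.2, -1.0]
opening: 0.046
grip_force: 41.7
```

```bash
python3 -m jog '[[[0,0,-1,0,0,0,35],[0,0,-1,0,0,0,35],[0,0,-1,0,0,0,50],[0,0,-1,0,0,0,60],[0,0,-1,0,0,0,75],[0,0,-1,0,0,0,85],[0,0,-1,0,0,0,85],[0,0,-1,0,0,0,85],[0,0,30,0,0,0,85],[0,0,65,0,0,0,85],[0,0,100,0,0,0,85],[-5,-20,120,0,0,0,85],[-10,-55,120,0,0,0,85],[-15,-90,120,0,0,0,85],[-20,-125,120,0,0,0,85],[-30,-160,120,0,0,0,85],[-35,-195,120,0,0,0,85],[-40,-230,120,0,0,0,85],[-50,-265,120,0,0,0,85],[-56,-290,110,0,0,0,85]]]'
python3 - <<'E'
from h import *
env.grab_frame('side');C=cam('side')
im=env.grab_frame('wrist');cv2.imwrite('pics/w2.png',im)
E
```

```text
clock: 8.62
eef_pos: [0.5389, 0.0281, 0.1546]
orientation: [0.0, 1.0, -0.03, 0.001]
contact_force: [1.1, 0.3, -0.0]
opening: 0.0849
grip_force: 0.0
```

View pics/w2.png

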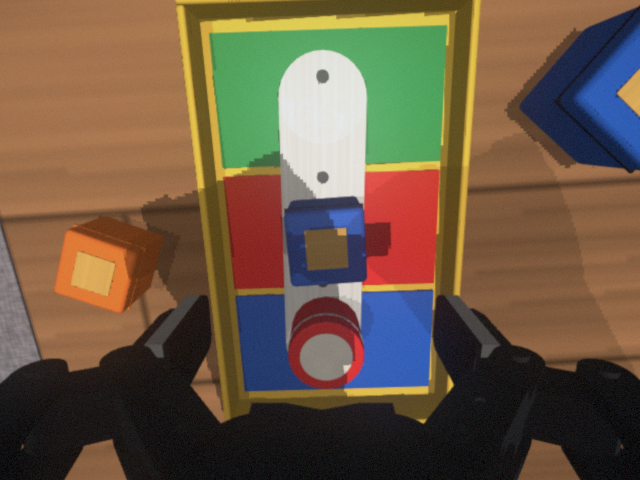

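```bash
python3 -m jog '[[[1,-11,-10,0,0,0,85],[1,-11,-40,0,0,0,85],[1,-11,-65,0,0,0,85],[1,-11,-85,0,0,0,85],[1,-11,-98,0,0,0,85],[1,-11,-103,0,0,0,85],[1,-11,-103,0,0,0,85],[1,-11,-103,0,0,0,85],[1,-11,-103,0,0,0,35],[1,-11,-103,0,0,0,35],[1,-11,-103,0,0,0,35],[1,-11,-103,0,0,0,35],[1,-11,-103,0,0,0,35],[1,-11,-103,0,0,0,35],[1,-11,-103,0,0,0,35],[1,-11,-103,0,0,0,35],[1,-11,-103,0,0,0,35]]]'
```

```text
clock: 10.13
eef_pos: [0.5406, 0.0203, 0.0512]
orientation: [-0.0, 1.0, -0.029, 0.001]
contact_force: [-2.7, 0.4, 11.3]
opening: 0.0463
grip_force: 38.7
```

```bash
python3 -m jog '[[[0,0,15,0,0,0,35],[0,0,45,0,0,0,35],[0,0,80,0,0,0,35],[-3,25,95,0,0,0,35],[-6,60,95,0,0,0,35],[-8,95,95,0,0,0,35],[-10,130,95,0,0,0,35],[-12,165,95,0,0,0,35],[-15,200,95,0,0,0,35],[-18,235,95,0,0,0,35],[-22,265,95,0,0,0,35],[-26,287,90,0,0,0,35],[-26,298,70,0,0,0,35],[-26,301,45,0,0,0,35],[-26,301,20,0,0,0,35],[-26,301,0,0,0,0,35],[-26,301,-8,0,0,0,35],[-26,301,-12,0,0,0,35],[-26,301,-14,0,0,0,35],[-26,301,-14,0,0,0,35]]]'
```

```text
clock: 11.8
eef_pos: [0.5142, 0.3213, 0.0376]
orientation: [-0.0, 1.0, -0.029, 0.0]
contact_force: [0.2, -0.4, -2.5]
opening: 0.0462
grip_force: 41.1
```

```bash
python3 -m jog '[[[0,0,-1,0,0,0,35],[0,0,-1,0,0,0,35],[0,0,-1,0,0,0,50],[0,0,-1,0,0,0,60],[0,0,-1,0,0,0,75],[0,0,-1,0,0,0,85],[0,0,-1,0,0,0,85],[0,0,-1,0,0,0,85],[0,0,30,0,0,0,85],[0,0,65,0,0,0,85],[0,0,100,0,0,0,85],[-5,-20,115,0,0,0,85],[-10,-55,115,0,0,0,85],[-15,-90,115,0,0,0,85],[-20,-125,115,0,0,0,85],[-30,-160,115,0,0,0,85],[-35,-195,115,0,0,0,85],[-40,-230,115,0,0,0,85],[-45,-265,115,0,0,0,85],[-49,-290,110,0,0,0,85]]]'
python3 - <<'E'
from h import *
C=cam('wrist');im=env.grab_frame('wrist');cv2.imwrite('pics/w3.png',im)
H,S,V=cv2.split(cv2.cvtColor(im,cv2.COLOR_BGR2HSV))
for m in env.masks_of('wrist','tin')[:2]: print(m['score'],m['box'],*rect(C,m['pixels'],.057))
r=((H<8)|(H>172))&(S>150)
E
```

```text
clock: 13.47
eef_pos: [0.4647, 0.0284, 0.1469]
orientation: [0.0, 1.0, -0.03, 0.0]
contact_force: [0.7, 0.1, 0.7]
opening: 0.0851
grip_force: 0.0
0.58 [288.0, 197.4, 370.2, 289.5] [468.9  24.6] [54.6 48.2] -3.4
```

View pics/w3.png

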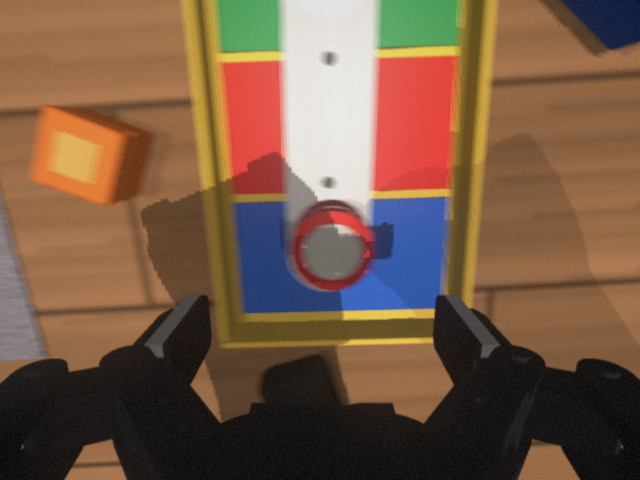

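```bash
python3 -m jog '[[[1,-9,-10,0,0,0,85],[1,-9,-40,0,0,0,85],[1,-9,-65,0,0,0,85],[1,-9,-85,0,0,0,85],[1,-9,-95,0,0,0,85],[1,-9,-99,0,0,0,85],[1,-9,-99,0,0,0,85],[1,-9,-99,0,0,0,85],[1,-9,-99,0,0,0,35],[1,-9,-99,0,0,0,35],[1,-9,-99,0,0,0,35],[1,-9,-99,0,0,0,35],[1,-9,-99,0,0,0,35],[1,-9,-99,0,0,0,35],[1,-9,-99,0,0,0,35],[1,-9,-99,0,0,0,35]]]'
```

```text
clock: 14.9
eef_pos: [0.4666, 0.0223, 0.0482]
orientation: [-0.0, 1.0, -0.029, 0.001]
contact_force: [-1.7, 0.0, 14.9]
opening: 0.0492
grip_force: 39.0
```

```bash
python3 -m jog '[[[0,0,15,0,0,0,35],[0,0,45,0,0,0,35],[0,0,80,0,0,0,35],[-3,25,95,0,0,0,35],[-6,60,95,0,0,0,35],[-8,95,95,0,0,0,35],[-10,130,95,0,0,0,35],[-12,165,95,0,0,0,35],[-15,200,95,0,0,0,35],[-20,235,95,0,0,0,35],[-25,265,95,0,0,0,35],[-30,285,90,0,0,0,35],[-30,295,70,0,0,0,35],[-30,298,45,0,0,0,35],[-30,298,20,0,0,0,35],[-30,298,0,0,0,0,35],[-30,298,-8,0,0,0,35],[-30,298,-12,0,0,0,35],[-30,298,-14,0,0,0,35],[-30,298,-14,0,0,0,35]]]'
```

```text
clock: 16.57
eef_pos: [0.4361, 0.3203, 0.0345]
orientation: [-0.0, 1.0, -0.029, 0.0]
contact_force: [-0.6, -0.8, -0.6]
opening: 0.0488
grip_force: 42.4
```

```bash
python3 -m jog '[[[0,0,-1,0,0,0,35],[0,0,-1,0,0,0,35],[0,0,-1,0,0,0,50],[0,0,-1,0,0,0,60],[0,0,-1,0,0,0,75],[0,0,-1,0,0,0,85],[0,0,-1,0,0,0,85],[0,0,-1,0,0,0,85],[0,0,30,0,0,0,85],[0,0,65,0,0,0,85],[0,0,100,0,0,0,85],[15,-20,130,0,0,0,85],[30,-55,160,0,0,0,85],[45,-90,180,0,0,0,85],[60,-125,180,0,0,0,85],[70,-160,180,0,0,0,85],[80,-195,180,0,0,0,85],[90,-230,180,0,0,0,85],[100,-265,180,0,0,0,85],[103,-292,180,0,0,0,85]]]'
python3 -m jog '[[[0,-8,0,0,0,0,85],[0,-8,0,0,0,0,85],[0,-8,0,0,0,0,85]]]'
python3 - <<'E'
from h import *
C=cam('wrist');im=env.grab_frame('wrist');cv2.imwrite('pics/w4.png',np.hstack([cv2.resize(im,(400,300)),cv2.resize(env.grab_frame('scene')[180:420,320:640],(400,300))]))
H,S,V=cv2.split(cv2.cvtColor(im,cv2.COLOR_BGR2HSV))
m=np.zeros(V.shape,np.uint8);m[10:380,220:420]=((S<60)&(V>100))[10:380,220:420]
m=cv2.morphologyEx(m,cv2.MORPH_CLOSE,np.ones((9,9)));print('pattern',*rect(C,m,.017))
for q in env.masks_of('wrist','pattern')[:1]: print(q['score'],q['box'],*rect(C,q['pixels'],.017))
for n in ['scene','side']:
    env.grab_frame(n)
    for t in ['tin','jar','rivet_box']:
        print(n,t,[(round(d['score'],2),bp(cam(n),d['position'][::-1],.003)[0,:2].round(3).tolist()) for d in env.mark_of(n,t)[:3]])
E
```

```text
clock: 18.23
eef_pos: [0.5399, 0.0252, 0.2133]
orientation: [0.0, 1.0, -0.03, 0.0]
contact_force: [0.9, -0.6, -0.3]
opening: 0.0848
grip_force: 0.0
clock: 18.48
eef_pos: [0.539, 0.0207, 0.2132]
orientation: [-0.0, 1.0, -0.029, -0.0]
contact_force: [-0.6, 0.6, 0.4]
opening: 0.0849
grip_force: 0.0
pattern [538.7  22.2] [229.2  56.7] -3.4
0.93 [284.5, 67.0, 357.1, 339.2] [538.7  22. ] [229.2  57. ] -3.6
scene tin [(0.64, [0.429, 0.321])]
scene jar [(0.88, [0.588, 0.319])]
scene rivet_box [(0.97, [0.522, 0.322]), (0.79, [0.617, -0.153]), (0.62, [0.528, 0.167])]
side tin [(0.86, [0.436, 0.321])]
side jar [(0.95, [0.598, 0.318])]
side rivet_box [(0.82, [0.527, 0.17]), (0.71, [0.516, 0.321]), (0.69, [0.62, -0.162])]
```

View pics/w4.png

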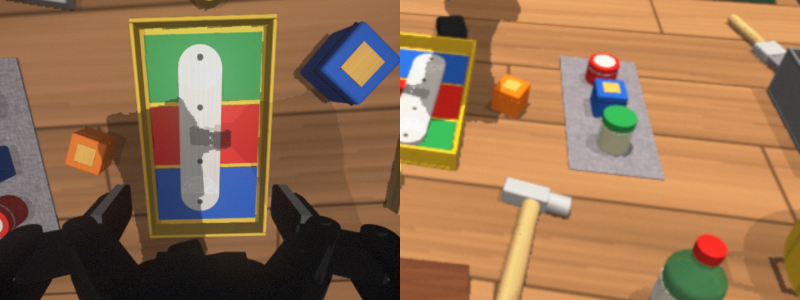

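```bash
python3 -m jog '[[[0,1,-35,0,0,0,70],[0,1,-70,0,0,0,70],[0,1,-105,0,0,0,70],[0,1,-135,0,0,0,70],[0,1,-155,0,0,0,70],[0,1,-168,0,0,0,70],[0,1,-172,0,0,0,70],[0,1,-175,0,0,0,70],[0,1,-178,0,0,0,70],[0,1,-180,0,0,0,70],[0,1,-180,0,0,0,70]]]'
python3 -m jog '[[[0,0,-1,0,0,0,70],[0,0,-2,0,0,0,70],[0,0,-3,0,0,0,70],[0,0,-3,0,0,0,70]]]'
```

```text
clock: 19.95
eef_pos: [0.5394, 0.0213, 0.0337]
orientation: [-0.0, 1.0, -0.029, 0.0]
contact_force: [-0.2, -0.6, -0.3]
opening: 0.0698
grip_force: 0.0
clock: 20.28
eef_pos: [0.5391, 0.0213, 0.0303]
orientation: [-0.0, 1.0, -0.029, 0.0]
contact_force: [-0.3, -0.0, 0.6]
opening: 0.0702
grip_force: 0.0
```

```bash
python3 -m jog '[[[0,0,0,0,0,0,60],[0,0,0,0,0,0,60],[0,0,0,0,0,0,60],[0,0,0,0,0,0,60]]]' 60
python3 -m jog '[[[0,0,-1,0,0,0,60],[0,0,-2,0,0,0,60],[0,0,-2,0,0,0,60]]]'
```

```text
clock: 20.62
eef_pos: [0.5391, 0.0213, 0.0303]
orientation: [-0.0, 1.0, -0.029, 0.0]
contact_force: [-0.4, 0.0, -0.3]
opening: 0.0601
grip_force: 0.0
clock: 20.87
eef_pos: [0.539, 0.0213, 0.0281]
orientation: [0.0, 1.0, -0.029, -0.0]
contact_force: [-0.4, -0.2, 0.5]
opening: 0.0598
grip_force: 0.0
```

Still free; grip here and test-lift slightly.

```bash
python3 -m jog '[[[0,0,0,0,0,0,45],[0,0,0,0,0,0,45],[0,0,0,0,0,0,45],[0,0,0,0,0,0,45],[0,0,0,0,0,0,45],[0,0,0,0,0,0,45]]]' 80
python3 -m jog '[[[0,0,5,0,0,0,45],[0,0,15,0,0,0,45],[0,0,30,0,0,0,45],[0,0,50,0,0,0,45],[0,0,70,0,0,0,45],[0,0,90,0,0,0,45],[0,0,100,0,0,0,45],[0,0,100,0,0,0,45]]]'
python3 - <<'E'
from h import *
C=cam('wrist');im=env.grab_frame('wrist');cv2.imwrite('pics/w5.png',np.hstack([cv2.resize(im,(400,300)),cv2.resize(env.grab_frame('side')[100:340,240:560],(400,300))]))
E
```

```text
clock: 21.37
eef_pos: [0.5391, 0.0214, 0.0288]
orientation: [-0.0, 1.0, -0.029, 0.0]
contact_force: [-4.6, -0.2, 13.3]
opening: 0.0536
grip_force: 82.7
clock: 22.03
eef_pos: [0.5401, 0.0213, 0.1306]
orientation: [-0.0, 1.0, -0.029, 0.002]
contact_force: [1.4, -0.5, -3.4]
opening: 0.0535
grip_force: 85.8
```

View pics/w5.png

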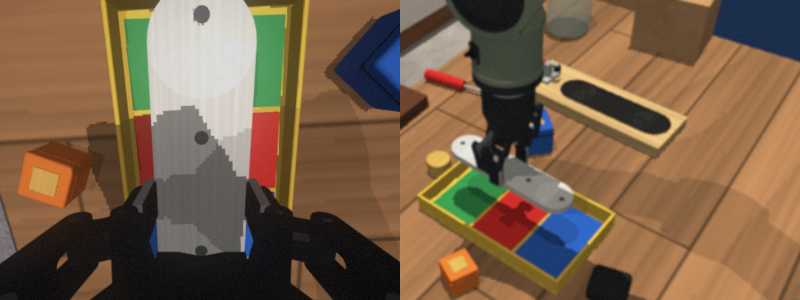

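```bash
python3 -m jog '[[[0,-10,20,0,0,0,45],[0,-40,30,0,0,0,45],[0,-75,30,0,0,0,45],[0,-110,30,0,0,0,45],[0,-145,30,0,0,0,45],[0,-180,30,0,0,0,45],[-1,-215,30,0,0,0,45],[-2,-250,30,0,0,0,45],[-3,-285,30,0,0,0,45],[-3,-315,30,0,0,0,45],[-3,-338,20,0,0,0,45],[-3,-348,0,0,0,0,45],[-3,-351,-20,0,0,0,45],[-3,-351,-40,0,0,0,45],[-3,-351,-55,0,0,0,45],[-3,-351,-60,0,0,0,45],[-3,-351,-60,0,0,0,45]]]'
python3 - <<'E'
from h import *
ims=[env.grab_frame(n) for n in ('wrist','side','scene')]
a=cv2.resize(ims[0],(400,300));b=cv2.resize(ims[1][100:250,320:520],(400,300));cv2.imwrite('pics/w6.png',np.hstack([a,b]))
for n,z in (('side',.05+.012),('scene',.062)):
  for q in env.masks_of(n,'pattern')[:1]: print(q['score'],q['box'],*rect(cam(n),q['pixels'],z))
print(env.observe()['eef_pos'])
E
```

```text
clock: 23.55
eef_pos: [0.535, -0.329, 0.0659]
orientation: [-0.001, 1.0, -0.029, -0.002]
contact_force: [1.1, 0.8, -3.8]
opening: 0.0538
grip_force: 85.7
0.87 [371.4, 155.1, 456.1, 196.4] [ 480.  -315.3] [130.1  73.9] -3.6
0.66 [139.6, 194.6, 204.0, 260.7] [ 580.7 -324.9] [171.8  66.8] -3.4
[ 0.53655248 -0.32989415  0.06918846]
```

View pics/w6.png

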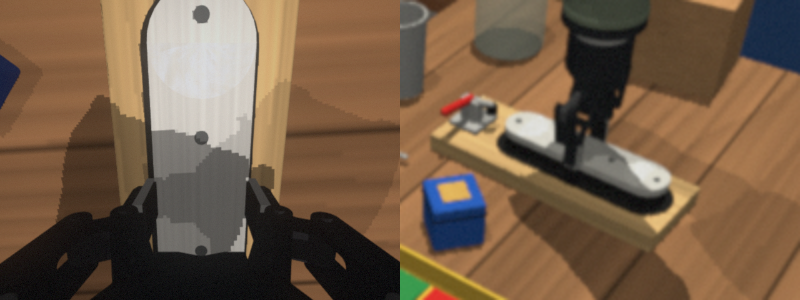

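```bash
python3 -m jog '[[[0,0,-8,0,0,0,45],[0,0,-15,0,0,0,45],[0,0,-19,0,0,0,45],[0,0,-21,0,0,0,45],[0,0,-21,0,0,0,45],[0,0,-21,0,0,0,45]]]'
```

```text
clock: 24.3
eef_pos: [0.536, -0.3297, 0.047]
orientation: [-0.0, 1.0, -0.029, -0.0]
contact_force: [0.5, -0.7, -2.4]
opening: 0.0535
grip_force: 85.7
```

```bash
python3 -m jog '[[[0,0,-1,0,0,0,45],[0,0,-1,0,0,0,45],[0,0,-1,0,0,0,56],[0,0,-1,0,0,0,60],[0,0,-1,0,0,0,65],[0,0,-1,0,0,0,70],[0,0,-1,0,0,0,70],[0,0,-1,0,0,0,70],[0,0,20,0,0,0,70],[0,0,50,0,0,0,75],[0,0,85,0,0,0,80],[0,0,120,0,0,0,85],[0,0,160,0,0,0,85],[0,0,200,0,0,0,85],[0,0,220,0,0,0,85],[0,0,220,0,0,0,85],[0,0,220,0,0,0,85]]]'
python3 - <<'E'
from h import *
C=cam('wrist');im=env.grab_frame('wrist');cv2.imwrite('pics/w7.png',im)
H,S,V=cv2.split(cv2.cvtColor(im,cv2.COLOR_BGR2HSV))
for q in env.masks_of('wrist','pattern')[:1]: print(q['score'],q['box'],*rect(C,q['pixels'],.035))
E
```

```text
clock: 25.72
eef_pos: [0.5364, -0.3299, 0.2685]
orientation: [0.001, 1.0, -0.029, 0.001]
contact_force: [-0.1, -0.1, -0.3]
opening: 0.0853
grip_force: 0.0
0.57 [287.6, 78.9, 351.9, 320.3] [ 535.6 -329.3] [228.4  56.6] -3.4
```

View pics/w7.png

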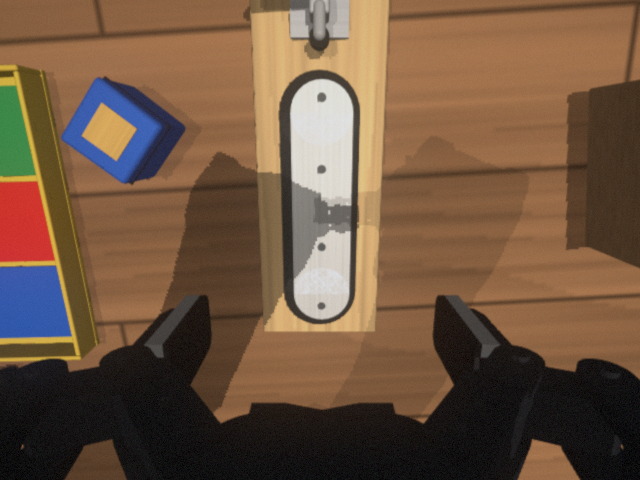

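```bash
python3 -m jog '[[[0,20,0,0,0,0,85],[5,55,0,0,0,0,85],[8,92,0,0,0,0,85],[12,130,0,0,0,0,85],[16,168,0,0,0,0,85],[20,206,0,0,0,0,85],[24,244,0,0,0,0,85],[28,282,0,0,0,0,85],[32,320,0,0,0,0,85],[36,358,0,0,0,0,85],[40,396,0,0,0,0,85],[44,434,0,0,0,0,85],[48,472,-10,0,0,0,85],[51,510,-20,0,0,0,85],[54,548,-30,0,0,0,85],[57,586,-40,0,0,0,85],[59,620,-50,0,0,0,85],[59,642,-60,0,0,0,85],[59,651,-70,0,0,0,85],[59,651,-80,0,0,0,85]]]' 40
python3 -m jog '[[[0,0,-20,0,0,0,85],[0,0,-20,0,0,0,85]]]'
python3 - <<'E'
from h import *
C=cam('wrist');im=env.grab_frame('wrist');cv2.imwrite('pics/w8.png',im);print(env.observe()['eef_pos'])
for t,z in (('jar',.063),('rivet_box',.048),('tin',.043)):
  for q in env.masks_of('wrist',t)[:2]: print(t,q['score'],q['box'],*rect(C,q['pixels'],z))
E
```

```text
clock: 27.48
eef_pos: [0.5938, 0.3235, 0.185]
orientation: [0.0, 1.0, -0.027, -0.001]
contact_force: [0.8, 0.3, 1.1]
opening: 0.0852
grip_force: 0.0
clock: 27.65
eef_pos: [0.5939, 0.3187, 0.1631]
orientation: [0.002, 1.0, -0.029, -0.002]
contact_force: [-0.6, -0.7, 0.1]
opening: 0.0849
grip_force: 0.0
[0.5945082  0.31897001 0.16512818]
jar 0.71 [274.5, 188.6, 358.0, 281.3] [600.4 319.8] [52.4 46.3] -28.9
rivet_box 0.86 [476.6, 263.2, 583.3, 352.4] [537.8 182. ] [68.8 49.7] 64.6
rivet_box 0.68 [288.5, 291.6, 355.7, 379.4] [524.1 321.6] [63.3 45.3] 0.5
tin 0.86 [300.5, 374.0, 361.1, 408.5] [475.1 320.7] [42.9 26.5] -82.3
```

View pics/w8.png

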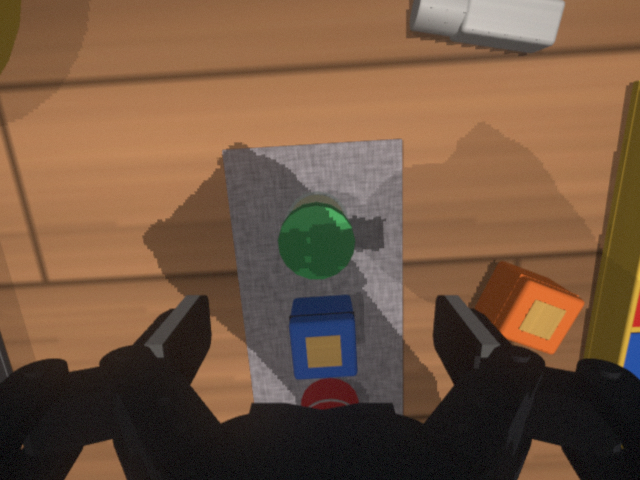

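```bash
python3 -m jog '[[[1,2,-30,0,0,0,85],[1,2,-60,0,0,0,85],[1,2,-85,0,0,0,85],[1,2,-103,0,0,0,85],[1,2,-113,0,0,0,85],[1,2,-119,0,0,0,85],[1,2,-119,0,0,0,85],[1,2,-119,0,0,0,85],[1,2,-119,0,0,0,35],[1,2,-119,0,0,0,35],[1,2,-119,0,0,0,35],[1,2,-119,0,0,0,35],[1,2,-119,0,0,0,35],[1,2,-119,0,0,0,35],[1,2,-119,0,0,0,35],[1,2,-119,0,0,0,35]]]'
```

```text
clock: 29.18
eef_pos: [0.5965, 0.3234, 0.0493]
orientation: [-0.0, 1.0, -0.029, 0.0]
contact_force: [-2.3, -1.5, 8.4]
opening: 0.046
grip_force: 40.1
```

```bash
python3 -m jog '[[[0,0,15,0,0,0,35],[0,0,45,0,0,0,35],[0,0,80,0,0,0,35],[3,-25,95,0,0,0,35],[6,-60,95,0,0,0,35],[9,-95,95,0,0,0,35],[12,-130,95,0,0,0,35],[15,-165,95,0,0,0,35],[18,-200,95,0,0,0,35],[21,-235,95,0,0,0,35],[24,-265,95,0,0,0,35],[26,-290,95,0,0,0,35],[28,-305,85,0,0,0,35],[28,-311,65,0,0,0,35],[28,-311,40,0,0,0,35],[28,-311,20,0,0,0,35],[28,-311,10,0,0,0,35],[28,-311,6,0,0,0,35],[28,-311,5,0,0,0,35],[28,-311,5,0,0,0,35]]]'
```

```text
clock: 30.85
eef_pos: [0.6245, 0.0129, 0.054]
orientation: [-0.0, 1.0, -0.028, 0.0]
contact_force: [0.6, -0.4, -0.7]
opening: 0.0463
grip_force: 41.7
```

```bash
python3 -m jog '[[[0,0,-1,0,0,0,35],[0,0,-1,0,0,0,35],[0,0,-1,0,0,0,50],[0,0,-1,0,0,0,60],[0,0,-1,0,0,0,75],[0,0,-1,0,0,0,85],[0,0,-1,0,0,0,85],[0,0,-1,0,0,0,85],[0,0,30,0,0,0,85],[0,0,65,0,0,0,85],[0,0,100,0,0,0,85],[-15,20,115,0,0,0,85],[-30,55,115,0,0,0,85],[-45,90,115,0,0,0,85],[-60,125,115,0,0,0,85],[-75,160,115,0,0,0,85],[-85,195,115,0,0,0,85],[-95,230,115,0,0,0,85],[-105,265,115,0,0,0,85],[-110,295,110,0,0,0,85]]]'
python3 -m jog '[[[0,13,-10,0,0,0,85],[0,13,-40,0,0,0,85],[0,13,-70,0,0,0,85],[0,13,-95,0,0,0,85],[0,13,-112,0,0,0,85],[0,13,-122,0,0,0,85],[0,13,-124,0,0,0,85],[0,13,-124,0,0,0,85],[0,13,-124,0,0,0,35],[0,13,-124,0,0,0,35],[0,13,-124,0,0,0,35],[0,13,-124,0,0,0,35],[0,13,-124,0,0,0,35],[0,13,-124,0,0,0,35],[0,13,-124,0,0,0,35],[0,13,-124,0,0,0,35]]]'
```

```text
clock: 32.52
eef_pos: [0.5129, 0.3102, 0.1641]
orientation: [-0.001, 1.0, -0.028, 0.0]
contact_force: [0.7, -0.2, 0.6]
opening: 0.0849
grip_force: 0.0
clock: 33.85
eef_pos: [0.5147, 0.3206, 0.0406]
orientation: [-0.0, 1.0, -0.029, 0.001]
contact_force: [-1.9, -1.4, 11.5]
opening: 0.0463
grip_force: 39.3
```

```bash
python3 -m jog '[[[0,0,15,0,0,0,35],[0,0,45,0,0,0,35],[0,0,80,0,0,0,35],[-5,-25,95,0,0,0,35],[-15,-60,95,0,0,0,35],[-25,-92,95,0,0,0,35],[-35,-125,95,0,0,0,35],[-45,-160,95,0,0,0,35],[-55,-195,95,0,0,0,35],[-63,-230,95,0,0,0,35],[-68,-262,95,0,0,0,35],[-70,-285,95,0,0,0,35],[-70,-298,85,0,0,0,35],[-70,-303,65,0,0,0,35],[-70,-303,40,0,0,0,35],[-70,-303,20,0,0,0,35],[-70,-303,10,0,0,0,35],[-70,-303,6,0,0,0,35],[-70,-303,5,0,0,0,35],[-70,-303,5,0,0,0,35]]]'
```

```text
clock: 35.52
eef_pos: [0.4444, 0.0175, 0.0448]
orientation: [-0.0, 1.0, -0.028, 0.0]
contact_force: [0.4, 0.2, -1.1]
opening: 0.0456
grip_force: 40.5
```

```bash
python3 -m jog '[[[0,0,-1,0,0,0,35],[0,0,-1,0,0,0,35],[0,0,-1,0,0,0,50],[0,0,-1,0,0,0,60],[0,0,-1,0,0,0,75],[0,0,-1,0,0,0,85],[0,0,-1,0,0,0,85],[0,0,-1,0,0,0,85],[0,0,30,0,0,0,85],[0,0,65,0,0,0,85],[0,0,100,0,0,0,85],[0,20,115,0,0,0,85],[0,55,115,0,0,0,85],[-2,90,115,0,0,0,85],[-4,125,115,0,0,0,85],[-6,160,115,0,0,0,85],[-8,195,115,0,0,0,85],[-8,230,115,0,0,0,85],[-8,262,115,0,0,0,85],[-8,290,110,0,0,0,85]]]'
python3 -m jog '[[[0,13,-10,0,0,0,85],[0,13,-40,0,0,0,85],[0,13,-70,0,0,0,85],[0,13,-95,0,0,0,85],[0,13,-110,0,0,0,85],[0,13,-117,0,0,0,85],[0,13,-119,0,0,0,85],[0,13,-119,0,0,0,85],[0,13,-119,0,0,0,35],[0,13,-119,0,0,0,35],[0,13,-119,0,0,0,35],[0,13,-119,0,0,0,35],[0,13,-119,0,0,0,35],[0,13,-119,0,0,0,35],[0,13,-119,0,0,0,35],[0,13,-119,0,0,0,35]]]'
```

```text
clock: 37.18
eef_pos: [0.4359, 0.3098, 0.1548]
orientation: [-0.001, 1.0, -0.028, 0.0]
contact_force: [0.5, -0.3, 0.7]
opening: 0.0853
grip_force: 0.0
clock: 38.52
eef_pos: [0.4365, 0.3206, 0.0364]
orientation: [-0.0, 1.0, -0.029, 0.001]
contact_force: [-1.7, -1.4, 12.4]
opening: 0.0491
grip_force: 39.6
```

```bash
python3 -m jog '[[[0,0,15,0,0,0,35],[0,0,45,0,0,0,35],[0,0,80,0,0,0,35],[10,-20,100,0,0,0,35],[22,-50,100,0,0,0,35],[34,-85,100,0,0,0,35],[46,-120,100,0,0,0,35],[58,-155,100,0,0,0,35],[70,-190,100,0,0,0,35],[80,-225,100,0,0,0,35],[90,-260,100,0,0,0,35],[96,-285,100,0,0,0,35],[98,-300,88,0,0,0,35],[98,-306,65,0,0,0,35],[98,-306,40,0,0,0,35],[98,-306,20,0,0,0,35],[98,-306,10,0,0,0,35],[98,-306,6,0,0,0,35],[98,-306,5,0,0,0,35],[98,-306,5,0,0,0,35]]]'
```

```text
clock: 40.18
eef_pos: [0.5344, 0.0145, 0.041]
orientation: [-0.0, 1.0, -0.028, 0.0]
contact_force: [0.0, 0.8, -1.2]
opening: 0.0491
grip_force: 42.3
```

```bash
python3 -m jog '[[[0,0,-1,0,0,0,35],[0,0,-1,0,0,0,35],[0,0,-1,0,0,0,50],[0,0,-1,0,0,0,60],[0,0,-1,0,0,0,75],[0,0,-1,0,0,0,85],[0,0,-1,0,0,0,85],[0,0,-1,0,0,0,85],[0,0,30,0,0,0,85],[0,0,65,0,0,0,85],[0,0,100,0,0,0,85],[0,0,140,0,0,0,85],[0,0,180,0,0,0,85],[0,0,220,0,0,0,85],[0,0,260,0,0,0,85],[0,0,290,0,0,0,85],[0,0,300,0,0,0,85],[0,0,300,0,0,0,85],[0,0,300,0,0,0,85]]]'
python3 - <<'E'
from h import *
C=cam('wrist');im=env.grab_frame('wrist');cv2.imwrite('pics/w9.png',im)
for t,z in (('jar',.067),('rivet_box',.052),('tin',.047)):
  for q in env.masks_of('wrist',t)[:2]: print(t,q['score'],q['box'],*rect(C,q['pixels'],z))
for n in ('scene','side'):
  env.grab_frame(n)
  for q in env.mark_of(n,'pattern')[:1]: print(n,q['score'],bp(cam(n),q['position'][::-1],.025)[0].round(3))
E
```

```text
clock: 41.77
eef_pos: [0.534, 0.0143, 0.34]
orientation: [0.0, 1.0, -0.029, 0.0]
contact_force: [0.1, -0.5, -0.6]
opening: 0.0849
grip_force: 0.0
jar 0.71 [293.0, 80.4, 342.8, 138.6] [625.5  12.7] [46.1 45.5] -47.5
rivet_box 0.97 [302.8, 245.1, 341.2, 291.8] [450.4  17.5] [56.4 45.8] -2.4
rivet_box 0.82 [160.3, 180.4, 219.7, 235.4] [531.8 160.1] [53.8 52.9] -24.4
tin 0.94 [299.6, 171.0, 343.1, 217.2] [535.9  14.3] [50.8 47.5] -3.3
tin 0.18 [264.7, 227.0, 380.8, 293.6] [459.4  17.7] [136.5  77. ] 88.1
scene 0.62 [ 0.527 -0.331  0.025]
side 0.83 [ 0.536 -0.325  0.025]
```

View pics/w9.png

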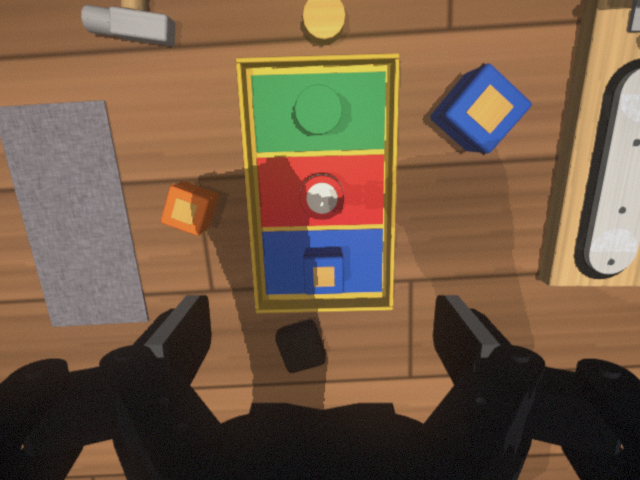

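The picture shows all three items upright on the pads of their own colours: the jar at (318,110), the tin at (321,197) and the rivet box at (324,272). The pattern lies inside the outline on the block, so I'm handing in.

```bash
python3 -c "
from cell import env
print(env.sign_off())"
```

```text
the job is handed in; nothing more can be done
None
```

The job is handed in at about 42 s of the 134 s allowed: the last pictures show the pattern flat inside the outline and the tin, jar and rivet box upright on the red, green and blue pads, though sign-off returned no verdict.

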